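Start the sample-tube roller at full speed

TASK

Set the sample-tube roller going at full speed: push its orange speed lever along the slot from the ring mark, past the click at the single bar, all the way to the far stop at the double bar, and only then press the green start button right down and let it come back up. Leave the red button alone, and do not pick up or shift the tubes, rack, bottles and boxes standing about.

Things in the scene. Friction and masses are not known exactly. Their poses are not given: they have to be found in the camera images.
- roller: tube roller, fixed to the bench: white case, teal base, 240 (x) x 320 (y) x 70 mm high, flat deck on top. Origin under its centre on the bench; z up, yaw within 0.4 rad. Its -x side, a dark control panel (x -116 to -24 mm), faces the robot; behind it four black rollers along y (tops 100 mm above the bench, x -12 to 102 mm) between teal cheeks 105 mm high at y = +-151 mm
- lever_top (a point): centre of the top of the orange lever grip: upright block 28 (roller's x) x 18 (y) x 36 mm high, top 46 and underside 10 mm above the deck, on a thin stem. It slides along the roller's y in a dark slot at x = -70 mm: y = -60 mm at the ring mark (off), -30 at the single bar (slow), 0 at the double bar (full). The deck is bare from y = -160 mm to the lever and from lever to green button
- speed_lever (a joint): lever position along the slot, m, growing towards the roller's +y: 0 = off (ring), 0.030 = slow (first detent, single bar), 0.060 = full speed (second detent and hard end stop, double bar). A spring cam draws it to the nearest of these; leaving one takes about 6 N; within 12 mm of the end it snaps home by itself. It starts at off
- start_button_top (a point): centre of the top of the green start button (26 mm across), on the deck at the roller's x = -70, y = +80 mm; presses straight down
- start_button (a joint): how far the green button is pressed, m: 0 = up, 0.006 = fully down (about 5 N); springs back when released
- stop_button_top (a point): centre of the top of the red stop button (22 mm across), 50 mm beyond the green one, at the roller's x = -70, y = +130 mm; not to be pressed
- stop_button (a joint): how far the red button is pressed, m: 0 = up, 0.006 = fully down
- tube_a: loose capped sample tube, 16 mm thick, 100 mm long, purple cap, lying along the roller's y in the groove between the first two rollers; origin at its centre, 101 mm above the bench
- tube_b: the same with a green cap, in the groove between the last two rollers; origin at its centre
- rack: loose blue tube rack 120 x 56 x 50 mm with capped tubes up to 86 mm high, beside the roller on its +y side; origin under its centre
- reagent: loose white bottle, 52 mm across, 115 mm high, on the roller's -y side; origin under its centre
- jar: loose amber jar, 56 mm across, 75 mm high, on the roller's -y side; origin under its centre
- kit: loose reddish carton 75 x 110 x 45 mm, beyond the rack on the roller's +y side; origin under its centre
- slide_box: loose flat grey box 35 x 85 x 22 mm high, on the bench in front of the control panel; origin under its centre

How it is judged:
By the outcome, as a careful person would: the job done as asked, in the order asked, and still so for the second after the job is handed in, with the robot touching nothing.
It also fails if it takes over 40 s, if anything falls off the work surface, if the arm or the gripper's body presses on something with over 40 N, if the wrist force passes 120 N, or if a joint passes its speed limit or range.

ROBOT

A 7-joint arm with a two-finger parallel gripper is mounted at the origin on the work surface. World frame = base frame: x ahead of the robot, y to its left, z up, the work surface at z = 0. Lengths are in mm, angles in rad, forces in N, time in s.
With the tool pointing down it reaches from about 400 to 900 mm from the base axis. Payload 5.6 kg.
Tool frame: the origin (TCP) lies on the centre line of the jaws, within the pads' length; the fingertips stand 14 mm ahead of it and the grasp point (between the pads) lies 5 mm behind it; z points along the fingers, y is the direction in which the jaws open and shut (so a half turn about z gives the same grasp; the last joint's range is limited). The gripper opens to 92 mm and grips with 3 to 60 N. Pads are 20 mm wide; open, the fingers measure 128 mm over their backs; the gripper's body (75 mm by 189 mm) begins 69 mm behind the grasp point.
Start: joints at [1.285, 0.468, -0.012, 1.603, 0.006, 1.071, -0.056], TCP at [156.231, -630.952, 228.592] pointing down, gripper open.
Joint ranges: [-2.53, 2.53], [-0.31, 2.02], [-1.57, 1.55], [0.28, 2.44], [-1.29, 4.43], [0.15, 1.84], [-2.92, 2.92]. Speed limits (rad/s): [2.57, 2.57, 3.14, 3.14, 3.14, 3.14, 3.14].

INTERFACE

Orientations are given as a rotation vector (axis times angle).
In Python, from station import r gives the robot as it stands.
- The arm moves only by the shell command python3 -m handwheel 'ROWS' [OPENING] [FORCE]. ROWS is JSON, a list of rows, each a list of 4 numbers: the shift along the tool's x, y, z normalised to -1 to 1, where 1 is 1 m, then the turn about the tool's z normalised to -1 to 1, where 1 is 90 degrees. A call has 1 to 20 rows; each row is the pose to reach, as a shift and turn from the pose measured when the call began, along the tool's axes at that moment; what a row does not reach only later rows make up. A row lasts 1/10 s, in which the tool goes at most 50 mm and 8.59 degrees, less where a joint would pass 70% of its speed; a pose out of reach is approached as far as the arm can. A call with a number of a shift or a turn outside -1 to 1 is refused whole. A call with a gripper value outside its range is refused whole. OPENING is the opening, from -1 (shut) to 1 (fully open), set as the call begins (- or left out, the last holds). The fingers move at their own pace and stop on an object; FORCE is the grip in N (left out, the last holds). Time passes only in rows, so rows that repeat a pose let the fingers close. It gives the time, the measured TCP pose, the force and the opening at its end, in the units of the state.
- r.state(): the state, without advancing time (a new reading comes with each control period).
- r.snapshot(name): name is "scene" or "top" or "wrist"; returns a dict with "color" (384x512x3 uint8, red, green, blue), "z_map" (384x512 float32, mm along the optical axis (not along the pixel's ray), 0 where there is no reading), "fov_y" (degrees; the focal length in pixels is half the picture's height over the tangent of half this angle, whatever the lens; pixels are square), "cx", "cy" (the principal point, pixels), "rvec" (rotation vector, rad) and "tvec" (3), from world to camera coordinates, as OpenCV has them. Camera axes: x right, y down, z forward; pixel columns grow to the right and rows downward; lengths in mm; the calibration is good to about 2 mm. The wrist camera is an equidistant fisheye: a pixel r from the principal point sees the ray r / f radians off the axis. A picture is of the moment at which its call begins.
- r.hand_in(): hands the job in, once; it reports no verdict.
The state is a dict: "t": time; "joints": joint angles; "dq": joint speeds; "joint_efforts": joint torques, N m; "position": TCP position; "orientation": TCP orientation; "force": force on the tool from outside, world axes, zero at the start; "ft_torque": the same for the moment, N m; "gripper_width": finger opening in mm.
Only numpy, scipy, OpenCV 4.12 (cv2) and the standard library are available. Lean on these libraries where they do the work, as an engineer would, in place of code of your own. Each camera call takes 0.05 s, during which the arm holds its last target.

## Working session

There is one attempt and no reset: what is moved stays moved. The work goes in short steps, Python scripts to look and compute and a shell command to move; the robot and the scene stay as the last step left them, time stands still between calls to the robot, and variables do not carry over. Pictures are saved under pics/ and viewed, and the job is handed in when it is done.

```bash
ls; mkdir -p pics; cat > h.py <<'E'
import numpy as np, cv2
from station import r
def snap(n,f):
    s=r.snapshot(n); cv2.imwrite('pics/'+f,s['color'][:,:,::-1]); np.savez('pics/'+f+'.npz',**s); return s
def pts(s):
    R=cv2.Rodrigues(np.array(s['rvec'],float))[0]; t=np.array(s['tvec'],float).ravel()
    f=192/np.tan(np.radians(s['fov_y'])/2)
    v,u=np.mgrid[0:384,0:512]; z=s['z_map']
    P=np.stack([(u-s['cx'])/f*z,(v-s['cy'])/f*z,z],-1)
    return (P-t)@R
E
python3 - <<'E'
from h import *
for n in('scene','top'):
    s=snap(n,n+'1.png'); print(s['fov_y'],s['cx'],s['cy'],s['rvec'],s['tvec'])
st=r.state(); print(st)
E
```

```text
pics
57.20661331499619 253.30502793972767 193.91762139265393 [ 2.09026244  1.454544   -0.50852527] [-287.17833829 -330.21062291 1325.64754759]
55.96515656587956 257.1121646401163 192.25789220842555 [ 2.17076668 -2.13896852  0.09146296] [  96.67204957  570.84024713 1001.05095534]
{'t': 0.1, 'joints': array([ 1.28499741,  0.46829351, -0.01161756,  1.60350326,  0.00601376,
        1.07142875, -0.05626739]), 'dq': array([-3.95437374e-04, -8.87407870e-04,  2.65581271e-04, -2.01715116e-03,
       -1.04700475e-03,  1.69304076e-04, -7.36348045e-05]), 'joint_efforts': array([ 5.98340685e-04, -5.21640408e+01, -1.26671372e-02, -2.44360220e+01,
       -5.67828049e-02,  1.41611224e-02,  5.06721278e-05]), 'position': array([ 156.09419903, -630.4642704 ,  227.74445359]), 'orientation': array([-3.11691726e+00, -3.80242617e-01,  4.91518349e-04]), 'force': array([ 0.07884784, -0.37113823,  0.0079997 ]), 'ft_torque': array([0.01891013, 0.0121166 , 0.00519509]), 'gripper_width': 92.01976455128448}
```

View pics/scene1.png

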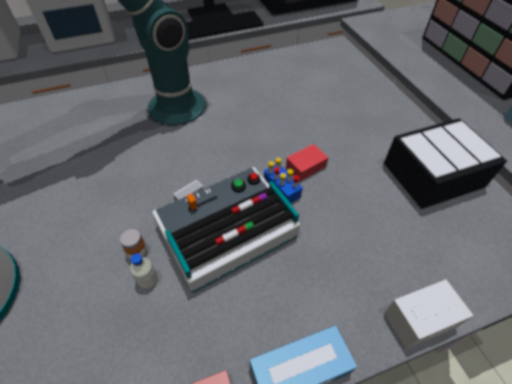

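View pics/top1.png

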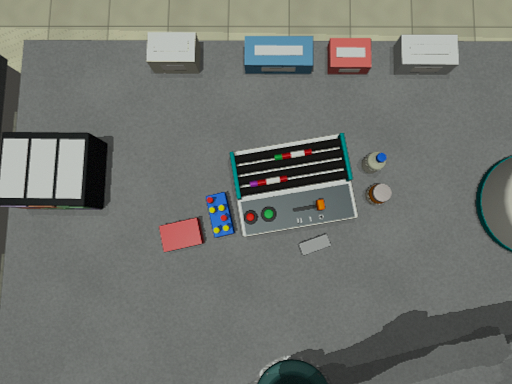

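The top view shows the orange lever at (320,204), green button at (268,213), red at (250,216) and the slide box at (315,244). The scene view shows the same items at (192,201), (239,184) and (254,177). I'll measure them now.

```bash
python3 - <<'E'
from h import *
def ray(s,u,v,z):
    R=cv2.Rodrigues(np.array(s['rvec'],float))[0]; t=s['tvec'].ravel(); f=192/np.tan(np.radians(s['fov_y'])/2)
    d=R.T@np.array([(u-s['cx'])/f,(v-s['cy'])/f,1]); c=-R.T@t
    return c+d*(z-c[2])/d[2]
for n in('top','scene'):
    s=dict(np.load(f'pics/{n}1.png.npz')); P=pts(s); h=cv2.cvtColor(s['color'],cv2.COLOR_RGB2HSV).astype(int)
    H,S,V=h[...,0],h[...,1],h[...,2]
    v,u=np.mgrid[0:384,0:512]
    win={'top':(230,360,170,240),'scene':(150,275,165,225)}[n]
    w=(u>win[0])&(u<win[1])&(v>win[2])&(v<win[3])
    for name,m in dict(lever=(H>7)&(H<20)&(S>180)&(V>110),green=(H>50)&(H<80)&(S>130),red=((H<6)|(H>174))&(S>150)).items():
        k,lab,st,c=cv2.connectedComponentsWithStats((m&w).astype(np.uint8))
        for i in range(1,k):
            if st[i,4]<15: continue
            q=P[lab==i]; z=q[:,2]; top=q[z>np.percentile(z,60)]
            print(n,name,c[i].round(1),st[i,4],'med',np.median(q,0).round(1),'top',np.median(top,0).round(1), 'ray',ray(s,*c[i],{'lever':112,'green':80,'red':80}[name]).round(1))
    if n=='top':
        # deck fit: rectangle of pts at z 65..75
        m=w&(abs(P[...,2]-70)<5)
        q=P[m]; print(len(q)); 
        print(cv2.minAreaRect(q[:,:2].astype(np.float32)))
        z=P[...,2]; m=(abs(z-22)<6)&(u>290)&(u<335)&(v>230)&(v<260); print('box',P[m].mean(0),cv2.minAreaRect(P[m][:,:2].astype(np.float32)))
        teal=(H>80)&(H<98)&(S>150)&(u>220)&(u<360)&(v>125)&(v<205)&(abs(z-105)<6)
        k,lab,st,c=cv2.connectedComponentsWithStats(teal.astype(np.uint8))
        for i in range(1,k):
            if st[i,4]>30: print('teal',st[i],P[lab==i].mean(0),cv2.fitLine(P[lab==i][:,:2].astype(np.float32),2,0,.01,.01).ravel())
E
```

```text
top lever [320.4 204.1] 67 med [531.9 -63.6 114.9] top [534.2 -63.7 116.8] ray [531.9 -63.1 112. ]
top green [268.2 213.5] 77 med [505.   73.5  91.3] top [505.   70.9  92.3] ray [506.7  72.9  80. ]
top red [283.4 178.2] 47 med [599.9  34.7 106.6] top [599.9  35.2 108.9] ray [603.8  32.8  80. ]
top red [261.4 182. ] 50 med [588.7  93.3 107.1] top [588.6  92.  109. ] ray [592.5  92.7  80. ]
top red [249.7 216.6] 55 med [496.4 121.7  90.5] top [498.7 121.5  92.4] ray [497.7 123.   80. ]
4322
((555.0427856445312, 0.04986572265625), (171.09085083007812, 319.29510498046875), 10.026358604431152)
box [424.58663685 -60.20159374  21.38556422] ((424.4585876464844, -60.60190963745117), (34.74573516845703, 85.22816467285156), 20.79952049255371)
teal [340 133  13  47 196] [ 662.14945242 -132.08935798  103.88917753] [ 9.8374414e-01  1.7957562e-01  6.6214948e+02 -1.3208936e+02]
teal [230 152  11  47 207] [606.90980574 162.97662198 103.9923567 ] [9.8311996e-01 1.8296222e-01 6.0690979e+02 1.6297662e+02]
scene lever [190.9 198.5] 46 med [540.6 -64.4 116.7] top [540.5 -63.9 117.8] ray [536.2 -64.1 112. ]
scene green [237.9 183. ] 75 med [512.4  71.7  92.3] top [508.5  72.1  93.7] ray [503.   74.4  80. ]
scene green [249.5 222.8] 27 med [657.2  54.2 108.5] top [660.   51.3 110.6] ray [639.8  59.5  80. ]
scene red [253.3 176.7] 47 med [504.6 119.9  91.1] top [500.9 121.9  93.2] ray [495.8 123.   80. ]
scene red [255.5 199.6] 43 med [595.4  92.4 108. ] top [592.5  91.7 110.2] ray [574.9 100.   80. ]
scene red [234.8 209.5] 56 med [605.5  32.6 106.6] top [603.3  34.2 109.3] ray [586.7  37.4  80. ]
```

```bash
cat >> h.py <<'E'
yaw=.184; O=np.array([590.3,7.2])
Rz=np.array([[np.cos(yaw),-np.sin(yaw)],[np.sin(yaw),np.cos(yaw)]])
def plan(rx,ry,ztip,turn_to=None):
    st=r.state(); R=cv2.Rodrigues(st['orientation'])[0]
    tgt=np.r_[O+Rz@[rx,ry],ztip+14]
    d=R.T@(tgt-st['position'])/1000
    a=np.arctan2(R[1,0],R[0,0])  # tool x heading; z down so turn + lowers heading
    want=yaw+np.pi/2
    dt=(a-want+np.pi/2)%np.pi-np.pi/2
    cur=Rz.T@(st['position'][:2]-O)
    print('t',st['t'],'roller xy',cur.round(1),'tip z',(st['position'][2]-14).round(1),'F',st['force'].round(1),'w',round(st['gripper_width'],1))
    print('shift',d.round(4),'turn',round(dt/(np.pi/2),4),'R',R.round(2).tolist())
E
python3 -c "
from h import *
plan(-70,-97,214)"
```

```text
t 0.1 roller xy [-543.5 -547.5] tip z 213.7 F [ 0.1 -0.4  0. ] w 92.0
shift [ 4.992e-01 -4.219e-01  4.000e-04] turn -0.9626 R [[0.97, 0.24, -0.0], [0.24, -0.97, 0.0], [-0.0, -0.0, -1.0]]
```

```bash
python3 -m handwheel '[[0.035,-0.03,0,-0.09],[0.07,-0.06,0,-0.18],[0.106,-0.09,0,-0.27],[0.141,-0.12,0,-0.36],[0.177,-0.15,0,-0.45],[0.213,-0.18,0,-0.54],[0.248,-0.21,0,-0.63],[0.284,-0.24,0,-0.72],[0.32,-0.27,0,-0.81],[0.355,-0.3,0,-0.9],[0.39,-0.33,0,-0.963],[0.425,-0.36,0,-0.963],[0.46,-0.39,0,-0.963],[0.485,-0.41,0,-0.963],[0.499,-0.422,0,-0.963],[0.499,-0.422,0,-0.963],[0.499,-0.422,0,-0.963],[0.499,-0.422,0,-0.963]]' -1 20; python3 -c "
from h import *
plan(-70,-97,88)
s=snap('top','top2.png');s=snap('wrist','wrist2.png')"
```

```text
t: 1.9
position: [538.1, -102.6, 228.1]
orientation: [-2.009, -2.413, 0.001]
force: [0.2, -0.2, -0.1]
gripper_width: 0.4
t 1.9 roller xy [-71.4 -98.4] tip z 214.1 F [ 0.2 -0.2 -0.1] w 0.4
shift [0.0013 0.0015 0.1261] turn -0.001 R [[-0.18, 0.98, -0.0], [0.98, 0.18, 0.0], [0.0, -0.0, -1.0]]
```

View pics/wrist2.png

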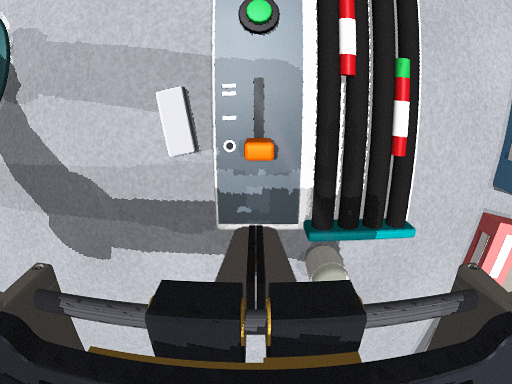

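The wrist view has the closed fingers (256,240) in line with the slot (259) and behind the lever (259,149). The deck beneath them is bare, so I'll descend.

```bash
python3 -m handwheel '[[0.001,0.0015,0.03,0],[0.001,0.0015,0.065,0],[0.001,0.0015,0.095,0],[0.001,0.0015,0.115,0],[0.001,0.0015,0.125,0],[0.001,0.0015,0.125,0],[0.001,0.0015,0.125,0]]'; python3 -c "
from h import *
plan(-70,-19,88)
s=snap('wrist','wrist3.png')"
```

```text
t: 2.7
position: [540.1, -101.6, 104.1]
orientation: [-2.011, -2.414, -0.001]
force: [0.3, -1.1, 1.1]
gripper_width: 0.4
t 2.7 roller xy [-69.3 -97.7] tip z 90.1 F [ 0.3 -1.1  1.1] w 0.4
shift [ 0.0787 -0.0009  0.0022] turn -0.0016 R [[-0.18, 0.98, 0.0], [0.98, 0.18, 0.0], [0.0, 0.0, -1.0]]
```

View pics/wrist3.png

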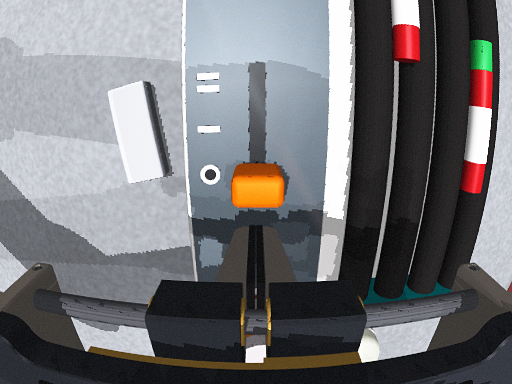

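Fingertips are behind the lever and clear of it. Next I'll push along the slot.

```bash
python3 -m handwheel '[[0.006,0,0.001,0],[0.012,0,0.001,0],[0.018,0,0.001,0],[0.024,0,0.001,0],[0.03,0,0.001,0],[0.036,0,0.001,0],[0.042,0,0.001,0],[0.048,0,0.001,0],[0.054,0,0.001,0],[0.06,0,0.001,0],[0.066,0,0.001,0],[0.07,0,0.001,0],[0.073,0,0.001,0],[0.075,0,0.001,0],[0.075,0,0.001,0],[0.075,0,0.001,0]]'; python3 -c "
from h import *
plan(-70,-19,88)
s=snap('wrist','wrist4.png')"
```

```text
t: 4.35
position: [526.8, -27.6, 103.4]
orientation: [2.01, 2.414, 0.001]
force: [-1.0, -0.4, 0.2]
gripper_width: 0.5
t 4.35 roller xy [-68.8 -22.6] tip z 89.4 F [-1.  -0.4  0.2] w 0.5
shift [ 0.0036 -0.0012  0.0014] turn -0.0014 R [[-0.18, 0.98, 0.0], [0.98, 0.18, 0.0], [0.0, 0.0, -1.0]]
```

View pics/wrist4.png

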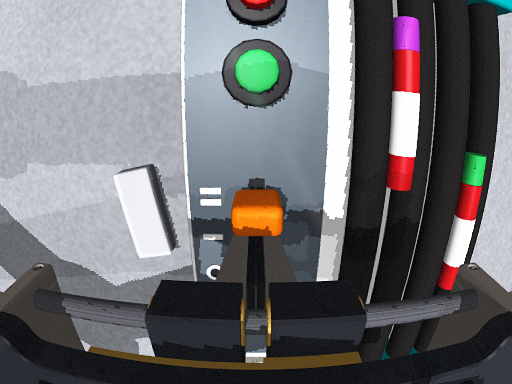

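The lever has moved to about (258,210), next to the double bar (row 197). Contact force is near zero, which fits a snap home. I'll nudge gently to confirm the stop.

```bash
python3 -m handwheel '[[0.002,0,0.001,0],[0.004,0,0.001,0],[0.005,0,0.001,0],[0.005,0,0.001,0],[0.005,0,0.001,0]]'; python3 -c "
from h import *
plan(-70,-60,88)"
```

```text
t: 4.9
position: [525.9, -23.7, 102.4]
orientation: [2.011, 2.412, 0.0]
force: [0.5, -4.1, -1.4]
gripper_width: 0.5
t 4.9 roller xy [-69.  -18.6] tip z 88.4 F [ 0.5 -4.1 -1.4] w 0.5
shift [-0.0414 -0.0009  0.0004] turn -0.0019 R [[-0.18, 0.98, 0.0], [0.98, 0.18, -0.0], [-0.0, 0.0, -1.0]]
```

It resists with 4 N at roller y = -18.6, where the stop was predicted (-19). I'll back off, lift and check.

```bash
python3 -m handwheel '[[-0.01,0,0,0],[-0.025,0,0,0],[-0.035,0,0,0],[-0.035,0,-0.02,0],[-0.035,0,-0.05,0],[-0.035,0,-0.07,0],[-0.035,0,-0.08,0],[-0.035,0,-0.08,0]]'; python3 - <<'E'
from h import *
s=snap('wrist','wrist5.png'); s=snap('top','top5.png')
plan(-70,80,130)
P=pts(s);h=cv2.cvtColor(s['color'],cv2.COLOR_RGB2HSV).astype(int)
m=(h[...,0]>7)&(h[...,0]<20)&(h[...,1]>180)&(h[...,2]>110); m[:170]=0;m[240:]=0;m[:,:230]=0;m[:,360:]=0
q=P[m]; print(len(q), np.median(q,0), Rz.T@(np.median(q,0)[:2]-O))
E
```

```text
t: 5.7
position: [532.9, -58.8, 183.5]
orientation: [2.011, 2.41, 0.002]
force: [-0.3, 0.0, -0.3]
gripper_width: 0.2
t 5.8 roller xy [-69.7 -53.9] tip z 167.6 F [ 0.3 -0.1  0.7] w 0.5
shift [ 0.1339 -0.0008  0.0376] turn -0.0023 R [[-0.18, 0.98, -0.0], [0.98, 0.18, -0.0], [-0.0, -0.0, -1.0]]
73 [520.61144676  -4.22008886 114.66298167] [-70.60164944   1.52314759]
```

View pics/wrist5.png

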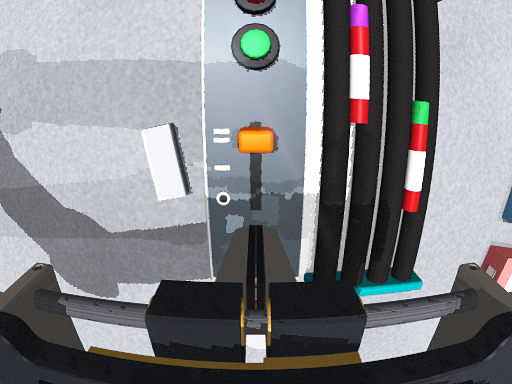

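The lever (256,140) is at the double bar, measured at roller y ≈ +1.5 mm, so it's at full. Next, move over the green button.

```bash
python3 -m handwheel '[[0.04,0,0,0],[0.08,0,0,0],[0.115,0,0,0],[0.134,-0.001,0.01,0],[0.134,-0.001,0.03,0],[0.134,-0.001,0.044,0],[0.134,-0.001,0.048,0],[0.134,-0.001,0.048,0]]'; python3 - <<'E'
from h import *
plan(-70,80,85)
s=snap('scene','scene6.png'); s=snap('wrist','wrist6.png')
cv2.imwrite('pics/scene6z.png',cv2.resize(cv2.imread('pics/scene6.png')[140:260,130:310],None,fx=4,fy=4,interpolation=2))
E
```

```text
t: 6.6
position: [506.0, 72.4, 132.4]
orientation: [-2.012, -2.41, 0.003]
force: [-0.2, 0.5, 1.1]
gripper_width: 0.2
t 6.6 roller xy [-70.9  79.5] tip z 118.4 F [-0.2  0.5  1.1] w 0.2
shift [0.0005 0.001  0.0334] turn -0.0029 R [[-0.18, 0.98, -0.0], [0.98, 0.18, -0.0], [-0.0, -0.0, -1.0]]
```

View pics/scene6z.png

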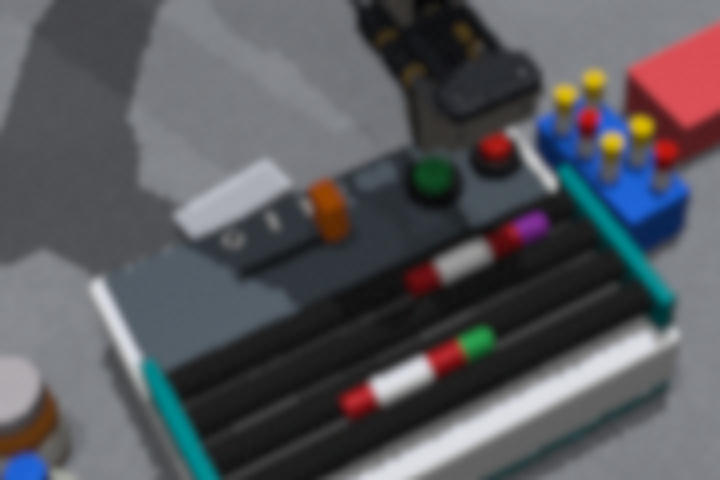

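View pics/wrist6.png

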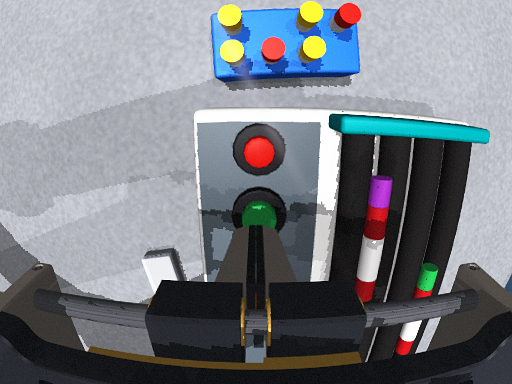

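The fingers are closed over the green button (259,213 in the wrist view), and the red one (260,152) is well clear. I'll press in small steps, watching the force.

```bash
python3 -m handwheel '[[0,0.001,0.01,0],[0,0.001,0.018,0],[0,0.001,0.023,0],[0,0.001,0.026,0],[0,0.001,0.028,0],[0,0.001,0.03,0],[0,0.001,0.03,0],[0,0.001,0.03,0]]'; python3 -c "
from h import *
plan(-70,80,85)"
```

```text
t: 7.5
position: [507.8, 72.8, 103.9]
orientation: [2.013, 2.411, -0.001]
force: [-2.4, -0.3, 2.2]
gripper_width: 0.4
t 7.5 roller xy [-69.1  79.6] tip z 89.9 F [-2.4 -0.3  2.2] w 0.4
shift [ 0.0004 -0.0009  0.0049] turn -0.0029 R [[-0.18, 0.98, -0.0], [0.98, 0.18, -0.0], [-0.0, -0.0, -1.0]]
```

```bash
python3 -m handwheel '[[0,0,0.002,0],[0,0,0.004,0],[0,0,0.005,0],[0,0,0.005,0]]'; python3 -m handwheel '[[0,0,0.002,0],[0,0,0.003,0],[0,0,0.003,0]]'
```

```text
t: 7.9
position: [508.0, 72.9, 100.2]
orientation: [2.013, 2.411, -0.002]
force: [-5.2, -1.4, 16.4]
gripper_width: 0.5
t: 8.2
position: [508.1, 73.0, 100.0]
orientation: [2.011, 2.409, -0.004]
force: [-10.6, -2.5, 31.0]
gripper_width: 0.4
```

There's a hard stop at tip z ≈ 86, 6 mm below the measured 92 mm top. I'll release, then check.

```bash
python3 -m handwheel '[[0,0,-0.005,0],[0,0,-0.015,0],[0,0,-0.04,0],[0,0,-0.08,0],[0,0,-0.11,0],[-0.04,0,-0.12,0],[-0.08,0,-0.12,0],[-0.12,0,-0.12,0],[-0.15,0,-0.12,0],[-0.15,0,-0.12,0]]'; python3 - <<'E'
from h import *
plan(-70,80,85)
s=snap('wrist','wrist7.png'); s=snap('top','top7.png')
sc=snap('scene','scene7.png')
for f in('1','7'):
  for n in('top','scene'):
    s=dict(np.load(f'pics/{n}{f}.png.npz')); P=pts(s)
    xy=(P[...,:2]-O)@Rz; z=P[...,2]
    h=cv2.cvtColor(s['color'],cv2.COLOR_RGB2HSV).astype(int)
    m=(h[...,0]>7)&(h[...,0]<20)&(h[...,1]>150)&(z>100)&(abs(xy[...,0]+70)<30)&(abs(xy[...,1]+30)<60)
    print(n,f,'lever',np.median(xy[m],0) if m.any() else None)
    for c in(80,130):
        d=np.hypot(xy[...,0]+70,xy[...,1]-c)
        for a,b in((0,8),(14,17),(17,20),(20,24)):
            q=z[(d>=a)&(d<b)]; print(c,(a,b),len(q),np.median(q) if len(q) else None)
E
```

```text
t: 9.2
position: [535.4, -79.6, 220.3]
orientation: [2.02, 2.4, -0.005]
force: [0.1, -0.2, 0.3]
gripper_width: 0.5
t 9.2 roller xy [-69.9 -75.3] tip z 206.3 F [ 0.1 -0.2  0.3] w 0.5
shift [ 0.156  -0.0021  0.1204] turn -0.0078 R [[-0.17, 0.99, 0.0], [0.99, 0.17, -0.01], [-0.01, 0.0, -1.0]]
top 1 lever [-71.36780976 -58.29131759]
80 (0, 8) 28 91.75377712237011
80 (14, 17) 41 81.71588527146227
80 (17, 20) 48 81.18282341423847
80 (20, 24) 69 70.86121593696379
130 (0, 8) 28 91.26084986958597
130 (14, 17) 43 81.46539978180637
130 (17, 20) 42 78.36454436907563
130 (20, 24) 74 69.67751658075917
scene 1 lever [-60.46364261 -60.8732367 ]
80 (0, 8) 22 93.39678060495208
80 (14, 17) 28 83.6123055127606
80 (17, 20) 34 83.31788812442157
80 (20, 24) 61 75.27386374327031
130 (0, 8) 19 92.64198604303402
130 (14, 17) 22 83.2479508765739
130 (17, 20) 46 77.91995496114481
130 (20, 24) 44 72.74770375598456
top 7 lever [-71.29579232   0.56423535]
80 (0, 8) 28 91.40055356309423
80 (14, 17) 40 82.09535170440599
80 (17, 20) 49 80.65967023013404
80 (20, 24) 70 70.97897869860003
130 (0, 8) 28 92.2770206884476
130 (14, 17) 44 81.5507871228094
130 (17, 20) 43 78.86536779271695
130 (20, 24) 70 69.9538092765021
scene 7 lever [-60.46434765  -1.85037022]
80 (0, 8) 22 92.55327885619678
80 (14, 17) 30 83.9837459855516
80 (17, 20) 31 82.7833866767889
80 (20, 24) 62 75.14217371282614
130 (0, 8) 17 93.12803026927978
130 (14, 17) 22 82.98013698827471
130 (17, 20) 45 78.43422282328311
130 (20, 24) 46 71.8175679411699
```

View pics/wrist7.png

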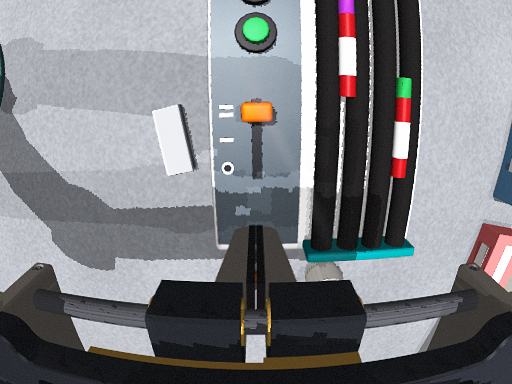

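View pics/scene7.png

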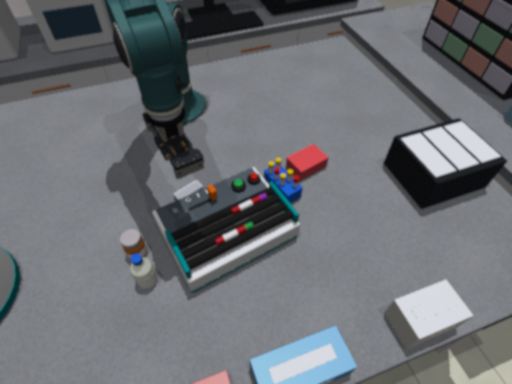

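The collar is at 82 mm and the tip stopped at 86 mm, so the stop came from the button's own travel end. The button is back up at about 91.5 mm, the lever is at full and the tool is clear. Handing in.

```bash
python3 -c "
from station import r
s=r.state();print(s['t'],s['force'],abs(s['dq']).max());print(r.hand_in())"
```

```text
9.35 [ 0.74448072  0.21183999 -0.25868357] 0.019417634059656366
the job is handed in; nothing more can be done
None
```

The roller is set to full speed and the start button has been pressed and released. I handed the job in at 9.35 s.

- **Lever:** I pushed it with closed fingers from the ring, past the single bar, to the double bar. A final nudge met about 4 N at the predicted stop. The top camera's last reading puts it at roller y +0.6 mm and the scene camera's at -1.9 mm, against 0 for full. That is within the roughly 2 mm calibration.
- **Start button:** I then pressed it straight down until it stopped hard, 6 mm below its top. The wrist force was about 31 N upward at the end, plus about 11 N sideways. The stop was at about 86 mm, above the surrounding collar at about 82 mm, so the button itself had bottomed. It came back up to its starting height, 91.4 mm against 91.8 mm before.
- **Everything else:** I never touched the red button, and its height is unchanged within noise. In the last pictures I saw no change in the tubes, rack, bottles or boxes, but I did not re-measure them. The arm finished well clear, with near-zero force.

One reading disagreed: the scene camera put the lever about 10 mm off across the slot (roller x). That offset was the same before and after, and it did not affect the slot position.

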